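# Move the scraper to the other folding hook and fold the emptied hook away

## Task

The bench scraper hangs on a swung-out hook, right over the open box of chocolates. Swing out the folded hook on the other board fully until it meets its stop, hang the scraper on it by its D-handle, then fold the emptied hook fully flat again so that nothing sticks out over the box. The hooks are light and their stops are not quite where they look: feel for them, never push a hook sideways harder than 12 N, set the scraper down gently, and leave the chocolates and the other things where they are.

Things in the scene. Friction and masses are not known exactly. Their poses are not given: they have to be found in the camera images.
- board_a: Fixed upright wooden hook board on a steel foot, from whose hook the scraper hangs at the start, over the chocolates. 180 mm wide, 18 mm thick, top edge 204 mm above the bench. Origin on the bench under the middle of its front face; x axis points into the board (the front looks to -x), y along the board, z up. Its folding hook is on the front; see hinge_a.
- board_b: The other hook board, same make, size and axes as board_a, with the same hook in the same place; here it is folded, or nearly so, at the start. The hook's steel plate was screwed on by hand, twisted about the hinge axis by an unmeasured amount: up to 0.12 rad either way here, so stub and both stops lie up to 13 mm off, along the swing, from where board pose and joint value put them.
- hinge_a (a point): Point on the vertical hinge axis of board_a's hook, at the middle of its arm, 35 mm before the board and 55 mm to +y of its middle; knuckle 18 mm across, 26 mm tall. The level round arm, 8 mm thick, axis 200 mm over the bench, ends 110 mm from the hinge in an upright stub 12 mm thick, top at 232 mm. Its axes are the board's. Plate twist (see board_b) at most 0.015 rad here.
- hinge_b (a point): The same point on the hinge axis of board_b's hook: 35 mm before the board, 55 mm to +y of its middle, 200 mm above the bench; same arm and stub. Twist at most 0.12 rad. Folded, the arm points along the board's -y (stub 35 mm before the board); open, it points along the board's -x, straight out.
- hook_a (a joint): Swing angle (rad) of board_a's hook at the knuckle: 0 folded flat, 1.571 straight out (its start), with a firm stop at each end; seen from above it turns clockwise as it grows. Friction takes about 4 N at the stub and keeps the hook where it is left.
- hook_b (a joint): Swing angle (rad) of board_b's hook, as for hook_a; starts at 0 to 0.2. Same friction and stops. It is relative to its own twisted plate, so it does not show the twist.
- bend_a (a joint): Sideways bend (rad) of board_a's hook arm in its knuckle, same sense as hook_a, 0 unloaded; a stiff spring: pushing the stub sideways with 5 N bends it about 0.009 rad (1 mm at the stub). More than 0.022 rad (12 N) either way overloads the hook.
- bend_b (a joint): Sideways bend (rad) of board_b's hook arm in its knuckle, as for bend_a: 12 N sideways at the stub, 0.022 rad, is the most it may take.
- scraper: Bench scraper, about 0.3 kg, flat in its y-z plane, 152 mm tall; origin under the middle of the blade, z up. Wooden grip on top: 20 mm thick (x), 70 wide (y), z 118 to 152 mm; below it a D-opening 40 mm wide, z 68 to 118 mm, framed by 10 mm steel; then a blade 110 wide, 4 thick, 60 mm high. It hangs with its plane across the arm, about 55 mm out from the hinge axis.
- eye (a point): Middle of the underside of the scraper's grip, the top of its D-opening (118 mm above the scraper's origin). It rests on the arm, 204 mm above the bench, when hung. For the stub and arm (196 to 232 mm) to pass through the opening, the eye must be between 232 and 246 mm high: raised 28 to 42 mm.
- gift_box: Open gift box with chocolates, 130 x 190 x 32 mm, in front of board_a under the hook; origin under its centre. Leave alone.
- box_lid: Cardboard lid, 136 x 125 x 24 mm, lying on the bench at one side; origin under its centre. Leave alone.
- mould: Grey chocolate mould, 140 x 115 x 18 mm, lying on the bench at the other side; origin under its centre. Leave alone.
- jar: Amber glass jar with steel lid, 72 mm across, 100 mm tall, standing between and beyond the boards; origin under its centre. Leave alone.

How it is judged (in metres and radians):
On the way, in this order (a step that is already met when the one before it is completed fails the run):
1. the folded hook of board_b is swung fully out (value of joint hook_b above 1.541 rad), for 0.2 s.
2. the scraper hangs by its D-handle on the hook of board_b, let go (x of eye in the frame of board_b between -0.14 and -0.044 m and y of eye in the frame of board_b between 0.025 and 0.085 m and z of eye in the frame of board_b between 0.19 and 0.216 m and angle between scraper's own z axis and vertical below 0.4 rad and contact force between scraper and board_b above 1 N and value of joint hook_b above 1.541 rad and contact force between the fingers and scraper below 0.1 N), for 0.3 s.
3. the emptied hook of board_a is folded flat (value of joint hook_a below 0.03 rad), for 0.2 s.
At the end, for the whole second after the job is handed in: hook_a folded flat (below 0.03 rad) and hook_b out (above 1.541 rad); the scraper hangs at rest on hook_b's arm: the eye within 13 mm of 203 mm height, 44 to 140 mm in front of board_b and within 30 mm of the hinge's y, tilted less than 0.4 rad, bearing on the hook and let go (all of step 2 and value of joint hook_a below 0.03 rad and linear speed of scraper below 0.05 m/s and velocity of joint each of hook_a, hook_b below 0.1 rad/s); the robot touches nothing.
It fails at once if a hook is overloaded: its arm pushed sideways with more than about 12 N (value of joint any of bend_a, bend_b above 0.022 rad or value of joint any of bend_a, bend_b below -0.022 rad).
It fails at once if the scraper is dropped, knocked or jammed against a hook or board with more than 25 N (contact force between scraper and board_a above 25 N or contact force between scraper and board_b above 25 N).
It fails at once if the scraper falls off (height (world z) of eye below 0.15 m).
It fails at once if a bystander is moved by more than 15 mm (distance of any of gift_box, box_lid, mould, jar from where it was at the start of the episode above 0.015 m).
It also fails if it takes over 72 s, if anything falls off the work surface, if the arm or the gripper's body presses on something with over 40 N, if the wrist force passes 120 N, or if a joint passes its speed limit or range.

## Robot

A 6-joint arm with a two-finger parallel gripper is mounted at the origin on the work surface. World frame = base frame: x ahead of the robot, y to its left, z up, the work surface at z = 0. Lengths are in mm, angles in rad, forces in N, time in s.
With the tool pointing down it reaches from about 350 to 775 mm from the base axis. Payload 5.5 kg.
Tool frame: the origin (TCP) lies at the very end of the fingers, on their centre line; the grasp point (between the pads) lies 19 mm behind it; z points along the fingers, y is the line along which they close (so a half turn about z gives the same grasp; the last joint's range is limited). The gripper opens to 85 mm and grips with 20 to 120 N. Pads are 22 mm wide; open, the fingers measure 114 mm over their backs; the gripper's body (76 mm by 85 mm) begins 54 mm behind the grasp point. The pads swing forward as they close: fully open they stand 13 mm farther back than shut.
Start: joints at [-1.441, 0.313, 0.046, 1.304, 0, 1.431], TCP at [153.254, -554.243, 231.323] pointing down, gripper open.
Joint ranges: [-2.76, 2.76], [-0.86, 1.69], [-1.03, 1.26], [-2.2, 2.34], [-1.47, 1.5], [-3.14, 3.14]. Speed limits (rad/s): [2.57, 2.57, 3.14, 3.14, 3.14, 3.14].

## Interface

Orientations are given as a unit quaternion [w, x, y, z].
In Python, from station import ctrl gives the robot as it stands. Calls block until the motion is done:
- ctrl.reach(position, orientation): joint-space move of the TCP to a pose.
- ctrl.move_straight(position, max_speed=150, rotation=None, contact_N=None): straight line of the TCP; rotation=None keeps the orientation; max_speed is the mean speed in mm/s. With contact_N (N) it stops when the force on the tool has changed by that much, and returns True; else False.
- ctrl.set_joints(angles): joint-space move.
- ctrl.move_gripper(opening): opening from 0.0 (shut) to 1.0 (fully open); the grip force is fixed at half the most; returns when the fingers have stopped.
- ctrl.pause(seconds).
- ctrl.ik(position, orientation): joint angles nearest the present ones, or None.
- ctrl.snapshot(name): name is "scene" or "top" or "wrist"; returns a dict with "img" (480x640x3 uint8, blue, green, red), "fov_y" (degrees; the focal length in pixels is half the picture's height over the tangent of half this angle, whatever the lens; pixels are square), "cx", "cy" (the principal point, pixels), "R" (3x3) and "t" (3): a world point X has camera coordinates R X + t. Camera axes: x right, y down, z forward; pixel columns grow to the right and rows downward; lengths in mm; the calibration is good to about 2 mm. A picture is of the moment at which its call begins. There is no depth.
A pose or a line that the arm cannot do raises ctrl.MotionError and nothing moves.
- ctrl.sign_off(): hands the job in; it is judged then, once.
Readings, each from a call of its own:
- ctrl.current_time_s(): time.
- ctrl.current_joints(): joint angles.
- ctrl.current_joint_velocities(): joint speeds.
- ctrl.current_tau(): joint torques, N m.
- ctrl.current_tcp_pos(): TCP position.
- ctrl.current_tcp_rot(): TCP orientation.
- ctrl.current_wrist_force(): force on the tool from outside, world axes, zero at the start.
- ctrl.current_ft_torque(): the same for the moment, N m.
- ctrl.current_finger_gap(): opening from 0.0 (shut) to 1.0 (fully open).
- ctrl.current_gripper_force(): force on a finger pad.
Only numpy, scipy, OpenCV 4.12 (cv2) and the standard library are available. Lean on these libraries where they do the work, as an engineer would, in place of code of your own. Each camera call takes 0.05 s, during which the arm holds its last target. There are 200 camera calls.

## Working session

There is one attempt and no reset: what is moved stays moved. The work goes in short steps, each a Python script; the robot and the scene stay as the last script left them, time stands still between calls to the robot, and variables do not carry over. Pictures are saved under pics/ and viewed, at most 10 in all, crops included, and the job is handed in when it is done.

```bash
mkdir -p pics; ls; python3 - <<'E'
from station import ctrl
import cv2,numpy as np
for n in("scene","top"):
    s=ctrl.snapshot(n); cv2.imwrite(f"pics/{n}0.png",s["img"]); print(n,s["fov_y"],s["cx"],s["cy"],np.round(s["R"],4).tolist(),np.round(s["t"],1).tolist())
print(ctrl.current_tcp_rot(),ctrl.current_time_s())
E
```

```text
pics
scene 54.539958470165004 315.6924595007949 238.22244819052634 [[0.7594, 0.6506, -0.0061], [0.4564, -0.5393, -0.7077], [-0.4637, 0.5347, -0.7064]] [-462.3, -160.8, 1643.8]
top 47.9600364133809 321.6575965034207 228.98693086300455 [[-0.0257, -0.9994, -0.0252], [-0.9856, 0.0295, -0.1665], [0.1671, 0.0206, -0.9857]] [40.6, 612.6, 1510.8]
[-8.42031099e-04  9.90914090e-01  1.34493704e-01  3.11197360e-06] 0.1
```

View pics/scene0.png

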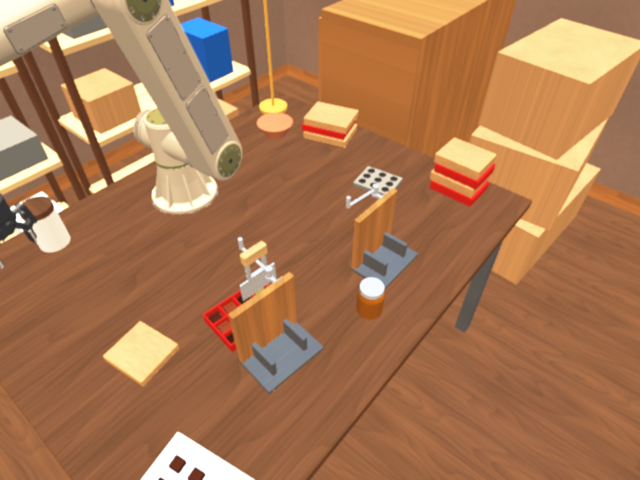

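View pics/top0.png

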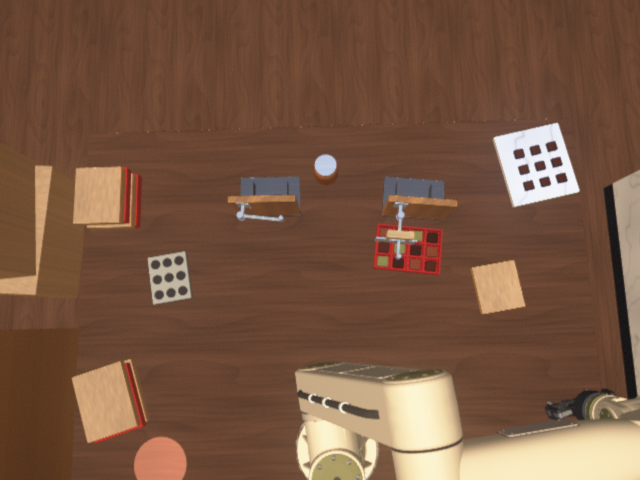

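The scene view shows board_a at about (265,320) with the scraper at (255,265). Board_b is at about (375,230), with its folded stub near (350,203). In the top view, hook a runs (400,210)→(398,257), and hook b has its hinge at (241,212) and stub at (281,218). I'll enlarge both for accurate pixels.

```bash
python3 - <<'E'
import cv2,numpy as np
t=cv2.imread("pics/top0.png")[165:285,215:475]; s=cv2.imread("pics/scene0.png")[175:395,195:425]
a=cv2.resize(t,None,fx=3,fy=3,interpolation=cv2.INTER_CUBIC)
for k in range(0,260,20): cv2.putText(a,str(215+k),(k*3,8),0,.3,(255,255,255)); cv2.line(a,(k*3,10),(k*3,14),(255,255,255))
for k in range(0,120,20): cv2.putText(a,str(165+k),(0,k*3+4),0,.3,(255,255,255))
cv2.imwrite("pics/topc.png",a)
b=cv2.resize(s,None,fx=2.6,fy=2.6,interpolation=cv2.INTER_CUBIC)
for k in range(0,230,20): cv2.putText(b,str(195+k),(int(k*2.6),8),0,.3,(255,255,255)); cv2.line(b,(int(k*2.6),10),(int(k*2.6),14),(255,255,255))
for k in range(0,220,20): cv2.putText(b,str(175+k),(0,int(k*2.6)+4),0,.3,(255,255,255))
cv2.imwrite("pics/scenec.png",b)
E
```

```text
(no output)
```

View pics/topc.png

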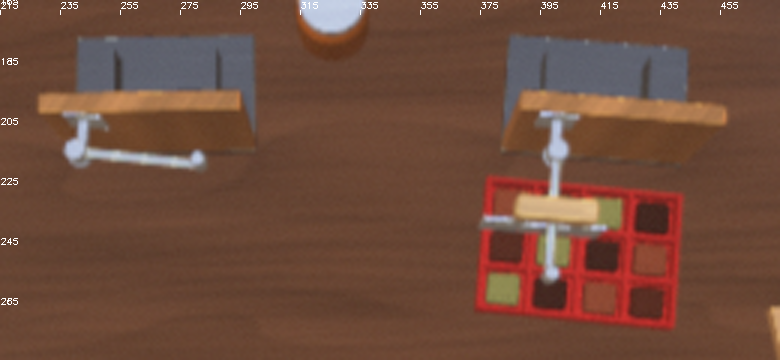

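View pics/scenec.png

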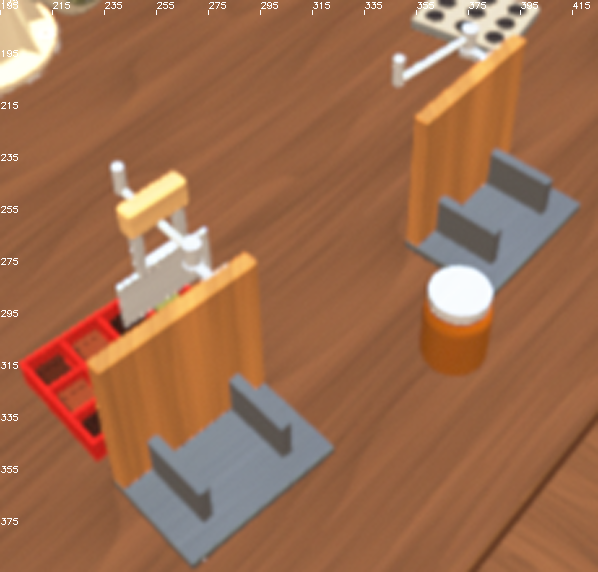

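```bash
cat > h.py <<'E'
import numpy as np, cv2
from scipy.optimize import least_squares
from scipy.spatial.transform import Rotation as Ro
def cam(s):
    f=240/np.tan(np.radians(s["fov_y"])/2); return f,s["cx"],s["cy"],np.array(s["R"]),np.array(s["t"])
def proj(c,X):
    p=c[3]@np.asarray(X,float)+c[4]; return np.array([c[1]+c[0]*p[0]/p[2],c[2]+c[0]*p[1]/p[2]])
def tri(obs):
    return least_squares(lambda X:np.concatenate([proj(c,X)-p for c,p in obs]),[550,0,200])
def quat(yaw):
    c,s=np.cos(yaw),np.sin(yaw)
    q=Ro.from_matrix(np.array([[c,s,0],[s,-c,0],[0,0,-1]])).as_quat(); return [q[3],q[0],q[1],q[2]]
E
python3 - <<'E'
from station import ctrl
from h import *
T=cam(ctrl.snapshot("top"));S=cam(ctrl.snapshot("scene"))
tp=lambda x,y:np.array([215+x/3-.33,165+y/3-.33]); sp=lambda x,y:np.array([195+x/2.6-.3,175+y/2.6-.3])
P=dict(knuckB=((75,147),(471,29)),stubB=((199,156),(398,57)),knuckA=((557,146),(191,241)),stubA=((551,270),(117,165)),
 aFrontL=((522,109),(248,253)),aFrontR=((726,124),(90,361)),bFrontL=((39,111),(519,38)),bFrontR=((241,107),(417,112)),
 gripTop=((556,206),(152,197)))
X={}
for k,(a,b) in P.items():
    r=tri([(T,tp(*a)),(S,sp(*b))]); X[k]=r.x; print(k,np.round(r.x,1),"res",np.round(r.fun,1))
loc={'FrontL':[0,90,204],'FrontR':[0,-90,204],'knuck':[-35,55,213]}
for b in 'ab':
    def pts(p):
        c,s=np.cos(p[2]),np.sin(p[2]);return {k:np.array([p[0]+c*v[0]-s*v[1],p[1]+s*v[0]+c*v[1],v[2]]) for k,v in loc.items()}
    def res(p):
        q=pts(p);o=[]
        for k in loc:
            n='knuck'+b.upper() if k=='knuck' else b+k
            o+=[proj(T,q[k])-tp(*P[n][0]),proj(S,q[k])-sp(*P[n][1])]
        return np.concatenate(o)
    r=least_squares(res,[600,0,0]); h=pts(r.x)['knuck']; st=X['stub'+b.upper()]
    d=st-h; print(b,"pose",np.round(r.x,3),"hinge",np.round(h,1),"res",np.round(r.fun,1),
      "stub dist",np.hypot(d[0],d[1]).round(1),"swing angle",np.round((r.x[2]-np.pi/2-np.arctan2(d[1],d[0])),3))
E
```

```text
knuckB [633.9 234.2 213.2] res [-0.2 -0.2 -0.4  0.1]
stubB [618.  123.6 235.5] res [-0.2 -0.2 -0.2  0. ]
knuckA [ 620.6 -184.8  216. ] res [ 0.1  0.   0.1 -0. ]
stubA [ 511.1 -172.1  233.7] res [ 0.  0.  0. -0.]
aFrontL [ 659.5 -155.3  201.7] res [-0.9 -0.7 -1.1  0.2]
aFrontR [ 640.3 -331.3  203. ] res [-1.1 -0.7 -1.1  0.1]
bFrontL [672.  270.3 197.5] res [-0.7 -0.8 -1.1  0.3]
bFrontR [667.1  90.3 209.9] res [-0.7 -0.7 -1.   0.2]
gripTop [ 565.8 -179.1  232.4] res [-0. -0. -0.  0.]
a pose [ 6.49811e+02 -2.43170e+02 -1.05000e-01] hinge [ 620.8 -184.8  213. ] res [-1.5 -0.8 -0.7 -0.9 -0.5 -0.8 -1.6  0.3 -0.1  0.2  0.2  0.9] stub dist 110.4 swing angle -4.703
b pose [ 6.68865e+02  1.79518e+02 -2.20000e-02] hinge [635.1 235.3 213. ] res [-0.9 -0.9 -1.3 -1.5 -0.3 -0.2 -1.4  2.  -0.6 -0.7  0.2  0.1] stub dist 112.9 swing angle 0.13
```

```bash
cat >> h.py <<'E'
HA=np.array([620.7,-184.8]); HB=np.array([634.8,234.8]); YA=-0.108; YB=-0.022
def finger(h,psi,sgn,off):      # sgn +1: clockwise push (open), -1: fold. returns xy, tool yaw
    u=np.array([np.cos(psi),np.sin(psi)]); t=sgn*np.array([np.sin(psi),-np.cos(psi)])
    return h+110*u-off*t,t
def arc(ctrl,h,yaw,sgn,s0,s1,off,z,speed,step,lim,yawoff):
    """sweep swing s0->s1 pushing the stub; stop when tangential force > lim; returns swing, force"""
    n=max(1,int(np.ceil(abs(s1-s0)/step)))
    for s in np.linspace(s0,s1,n+1)[1:]:
        psi=yaw-np.pi/2-s; p,t=finger(h,psi,sgn,off)
        F=np.array(ctrl.current_wrist_force())[:2]; f=-F@t
        if f>lim-1: break
        hit=ctrl.move_straight([*p,z],speed,quat(psi+yawoff),contact_N=lim-max(f,0))
        if hit: break
    F=np.array(ctrl.current_wrist_force()); psi=yaw-np.pi/2-s; t=finger(h,psi,sgn,off)[1]
    q=np.array(ctrl.current_tcp_pos())[:2]
    a=np.arctan2(*(q+off*t-h)[::-1]); sw=(yaw-np.pi/2-a+np.pi)%(2*np.pi)-np.pi
    return s,sw,-F[:2]@t,F.round(1),q.round(1)
E
python3 - <<'E'
from station import ctrl
from h import *
ctrl.move_gripper(0)
print(ctrl.current_time_s(),ctrl.current_wrist_force())
s=0.13; psi=YB-np.pi/2-s; p,t=finger(HB,psi,1,17+9)
# tool x along t: yaw of t = psi-pi/2
x,y,z=ctrl.current_tcp_pos(); ctrl.move_straight([x,y,330],250)
ctrl.reach([*p,300],quat(psi-np.pi/2)); print(ctrl.current_time_s(),ctrl.current_joints())
sn=ctrl.snapshot("wrist"); cv2.imwrite("pics/w1.png",sn["img"])
print(ctrl.move_straight([*p,211],80,contact_N=5),ctrl.current_tcp_pos(),ctrl.current_wrist_force())
p2,_=finger(HB,psi,1,10)
print("touch",ctrl.move_straight([*p2,211],15,contact_N=2),ctrl.current_tcp_pos(),ctrl.current_wrist_force(),ctrl.current_time_s())
E
```

```text
0.9667 [ 0.39744291  0.19538726 -0.19772179]
4.4417 [ 6.35710494e-02  4.80998181e-01  4.62279940e-01  1.55194111e+00
 -1.74207476e-04  2.17215933e-01]
False [644.2410659  122.17208767 211.71770093] [-0.12043298 -0.51639351  0.08228694]
touch True [634.03732705 123.56251017 210.86969612] [ 2.00549199 -0.08122927  0.18226773] 6.475
```

```bash
python3 - <<'E'
from station import ctrl
from h import *
r=arc(ctrl,HB,YB,1,0.13,1.30,16,210.9,35,0.12,8,-np.pi/2); print(r,ctrl.current_time_s())
if r[0]>1.29:
    r=arc(ctrl,HB,YB,1,1.30,1.80,16,210.9,12,0.04,8.5,-np.pi/2); print(r,ctrl.current_time_s())
E
```

```text
(np.float64(1.3), np.float64(1.3004112943486579), np.float64(3.6848905752630268), array([-0.6, -3.9, -0.4]), array([532. , 192.2])) 11.7083
(np.float64(1.7230769230769232), np.float64(1.6816967297896932), np.float64(4.837808083902078), array([-0.8, -4.8,  0.9]), array([523. , 233.6])) 17.075
```

```bash
python3 - <<'E'
from station import ctrl
from h import *
s=1.682
for i in range(6):
    s+=0.006; psi=YB-np.pi/2-s; p,t=finger(HB,psi,1,16)
    h=ctrl.move_straight([*p,210.9],6,contact_N=4); ctrl.pause(.05)
    F=np.array(ctrl.current_wrist_force()); q=np.array(ctrl.current_tcp_pos()); f=-F[:2]@t
    print(h,round(s,3),F.round(2),q.round(2),f.round(2))
    if f>7.5: break
print(ctrl.current_time_s())
E
```

```text
False 1.688 [-2.69 -4.19  1.27] [523.09 233.84 210.58] 4.52
False 1.694 [-1.9  -5.98  0.9 ] [523.11 234.18 210.56] 6.19
False 1.7 [-1.77 -7.39  1.3 ] [523.1  234.47 210.55] 7.57
18.3583
```

```bash
cat >> h.py <<'E'
PA=3.03; PB=YB-np.pi/2-1.683+2*np.pi
E
python3 - <<'E'
from station import ctrl
from h import *
psi=PB; p,t=finger(HB,psi,1,45)
ctrl.move_straight([*p,211],60); ctrl.move_straight([*p,310],200)
c=HA+55*np.array([np.cos(PA),np.sin(PA)])
ctrl.reach([*c,300],quat(PA-np.pi/2)); ctrl.move_gripper(.5)
sn=ctrl.snapshot("wrist"); w=sn["img"]; W=cam(sn); print("grip proj",[proj(W,[*(c+np.array([np.cos(a),np.sin(a)])*d),238]).round() for a,d in((PA,0),(PA-np.pi/2,35),(PA+np.pi/2,35))],"stub",proj(W,[*(HA+110*np.array([np.cos(PA),np.sin(PA)])),232]).round())
tp=ctrl.snapshot("top")["img"][165:285,215:475]
cv2.imwrite("pics/c2.png",np.vstack([cv2.resize(w,(640,480))[:480],cv2.resize(tp,None,fx=640/260,fy=640/260)])[:760])
cv2.imwrite("pics/w2.png",w); cv2.imwrite("pics/t2.png",cv2.resize(tp,None,fx=3,fy=3,interpolation=cv2.INTER_CUBIC))
print(ctrl.current_time_s(),ctrl.current_joints(),ctrl.current_finger_gap())
E
```

```text
grip proj [array([317., 262.]), array([317., 206.]), array([317., 312.])] stub [229. 258.]
21.6917 [-4.40786161e-01  3.45012343e-01  2.57413547e-01  1.48318966e+00
  4.36472052e-06  1.24143076e+00] 0.4961667661480767
```

View pics/w2.png

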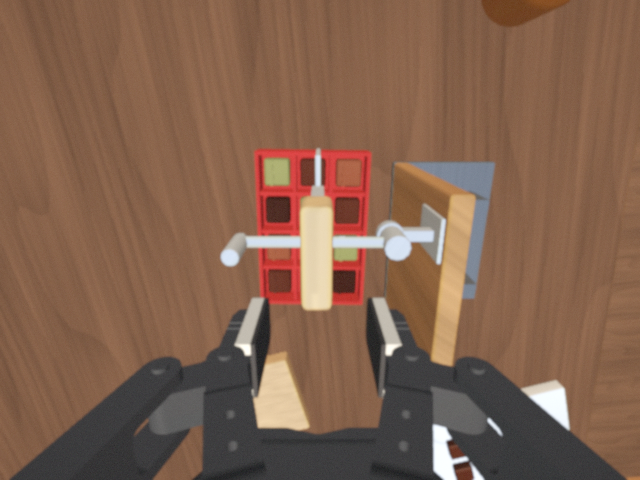

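View pics/t2.png

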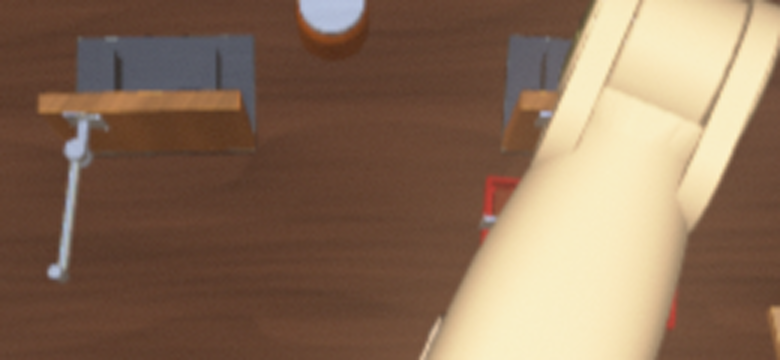

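The wrist view shows the grip top spanning (317,197)–(317,308), square to the tool, with stub a at (231,257) and the arm at row 242. The top view shows hook b fully out, with its stub at about (234,255) in full-image pixels.

```bash
cat >> h.py <<'E'
def ray(c,px,z):
    d=c[3].T@np.array([(px[0]-c[1])/c[0],(px[1]-c[2])/c[0],1]); o=-c[3].T@c[4]; return (o+d*(z-o[2])/d[2])[:2]
E
python3 - <<'E'
from station import ctrl
from h import *
T=cam(ctrl.snapshot("top")); W=cam(ctrl.snapshot("wrist"))
U=lambda a:np.array([np.cos(a),np.sin(a)])
sb=ray(T,[215+56/3-.3,165+269/3-.3],232); print("stubB seen",sb.round(1),"pred",(HB+110*U(PB)).round(1),"angle",np.arctan2(*(sb-HB)[::-1]).round(3),PB)
g=ray(W,[316.5,252.5],238); a=[ray(W,q,200) for q in((280,242),(350,242))]; k=ray(W,(397,246),213); s=ray(W,(231,257),232)
print("grip",g.round(1),"arm",np.round(a,1).tolist(),"knuck",k.round(1),"stub",s.round(1))
v=U(PA-np.pi/2); print("lateral: grip",((g-HA)@v).round(1),[((x-HA)@v).round(1) for x in (*a,k,s)],"along",((g-HA)@U(PA)).round(1),"angA",np.arctan2(*(s-k)[::-1]).round(3))
c=g
ctrl.move_straight([*c,300],80)
print(ctrl.move_straight([*c,209],90,contact_N=5),ctrl.current_tcp_pos(),ctrl.current_wrist_force())
ctrl.move_gripper(0); print("gap",ctrl.current_finger_gap(),ctrl.current_gripper_force(),ctrl.current_wrist_force(),ctrl.current_tcp_pos(),ctrl.current_time_s())
E
```

```text
stubB seen [524.2 246.5] pred [525.8 249.5] angle 3.037 3.0073889803846896
grip [ 566.4 -172.9] arm [[539.6, -176.2], [589.2, -181.7]] knuck [ 619.9 -183.6] stub [ 512.4 -172.1]
lateral: grip 5.8 [np.float64(-0.5), np.float64(-0.4), np.float64(1.1), np.float64(0.5)] along 55.3 angA 3.036
False [ 566.76509313 -173.0782607   209.69248358] [ 0.14439844 -0.53967663  0.85359553]
gap 0.22181553092050801 61.38739228248596 [ 0.41684999 -0.1948815   3.16386496] [ 566.79195125 -173.05102417  209.75653078] 23.525
```

```bash
sed -i 's/^PA=3.03.*/PA=3.033; PB=3.02\nU=lambda a:np.array([np.cos(a),np.sin(a)])/' h.py
python3 - <<'E'
from station import ctrl
from h import *
p=np.array(ctrl.current_tcp_pos()); Z=p[2]+35.5
print(ctrl.move_straight([p[0],p[1],Z],45,contact_N=9),ctrl.current_wrist_force(),ctrl.current_finger_gap())
o=p[:2]+110*U(PA)
print(ctrl.move_straight([*o,Z],70,contact_N=4),ctrl.current_tcp_pos(),ctrl.current_wrist_force())
ctrl.move_straight([*(HB+168*U(PB)),Z],170,quat(PB-np.pi/2))
print(ctrl.current_tcp_pos(),ctrl.current_wrist_force(),ctrl.current_finger_gap(),ctrl.current_time_s())
sn=ctrl.snapshot("scene"); cv2.imwrite("pics/s3.png",cv2.resize(sn["img"][140:290,260:460],None,fx=3.5,fy=3.5,interpolation=cv2.INTER_CUBIC))
sn=ctrl.snapshot("top"); cv2.imwrite("pics/t3.png",sn["img"]); sn=ctrl.snapshot("wrist"); cv2.imwrite("pics/w3.png",sn["img"]); W=cam(sn)
print("stubB proj",proj(W,[*(HB+110*U(PB)),232]).round())
E
```

```text
False [ 0.05561084  0.10410534 -3.25631673] 0.2214215792672354
False [ 457.77029604 -161.21303778  245.16761085] [-0.46011569  0.69253821 -2.98589735]
[468.11578991 254.66916761 245.27726174] [-0.83590713 -0.4025377  -2.65967645] 0.21882835163246855 28.8083
stubB proj [436. 298.]
```

View pics/w3.png

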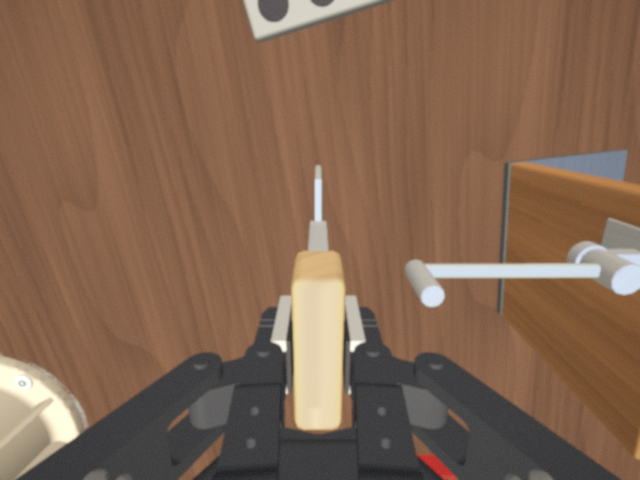

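View pics/s3.png

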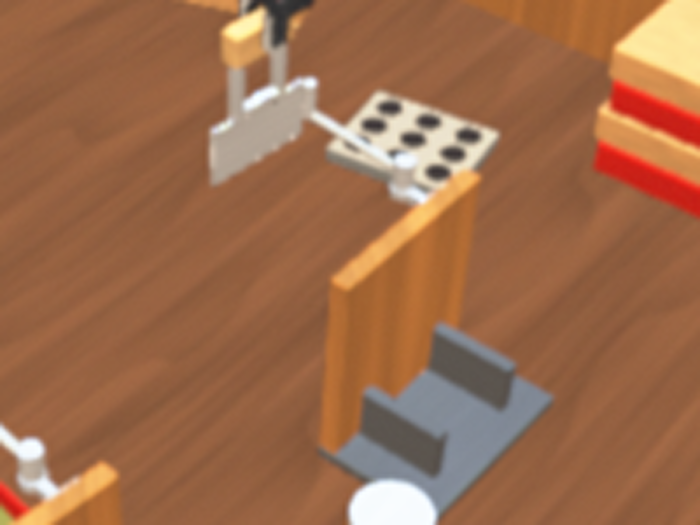

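The wrist view shows stub b's top at (432,296) against a predicted (436,298). The scraper is held straight, with the grip's far end at (318,253). The scene view shows the blade hanging level. I'll check the lateral offset, then go in.

```bash
python3 - <<'E'
from station import ctrl
from h import *
W=cam(ctrl.snapshot("wrist")); p=np.array(ctrl.current_tcp_pos()); v=U(PB-np.pi/2); u=U(PB)
e=ray(W,(318,253),273.5); s=ray(W,(432.5,296),232); k=ray(W,(606,268),213)
eye=(e-p[:2])@v-35; sl=(s-p[:2])@v; kl=(ray(W,(600,271),204)-p[:2])@v
print("eye lateral vs TCP",eye.round(1),"stub lateral",sl.round(1),"arm root lateral",kl.round(1))
corr=np.clip((sl+kl)/2-eye,-8,8) if abs((sl+kl)/2-eye)>1.5 else 0; print(corr)
b=HB+corr*v; Z=p[2]
ctrl.move_straight([*(b+168*u),Z],60)
hit=ctrl.move_straight([*(b+64*u),Z],60,contact_N=3); print(hit,ctrl.current_tcp_pos(),ctrl.current_wrist_force())
if not hit:
    q=b+64*u
    ctrl.move_straight([*q,Z-30],40,contact_N=2.5); print(ctrl.current_tcp_pos(),ctrl.current_wrist_force())
    print(ctrl.move_straight([*q,Z-42],8,contact_N=2),ctrl.current_tcp_pos(),ctrl.current_wrist_force(),ctrl.current_time_s())
E
```

```text
eye lateral vs TCP 4.3 stub lateral 1.5 arm root lateral 2.4
-2.3369508374812704
False [570.72425772 240.32800508 245.41901185] [ 0.16612578 -0.10757398 -3.55663611]
[571.14169026 240.26428001 215.50116302] [-0.30535215  0.45365303 -2.65779591]
True [570.91579759 240.23112601 209.32292955] [1.04874429 0.12112257 3.05266876] 32.8583
```

```bash
python3 - <<'E'
from station import ctrl
from h import *
ctrl.move_gripper(.5); ctrl.pause(.2); print(ctrl.current_wrist_force(),ctrl.current_gripper_force())
x,y,z=ctrl.current_tcp_pos(); ctrl.move_straight([x,y,z+6],20); print(ctrl.current_wrist_force()); ctrl.move_straight([x,y,305],100)
w=ctrl.snapshot("wrist"); W=cam(w); print("stub proj",proj(W,[*(HB+110*U(PB)),232]).round(),ctrl.current_time_s())
s=ctrl.snapshot("scene")["img"][140:290,260:460]
cv2.imwrite("pics/c4.png",np.hstack([cv2.resize(w["img"],(440,330)),cv2.resize(s,(352,264),interpolation=cv2.INTER_CUBIC).copy() if 0 else cv2.copyMakeBorder(cv2.resize(s,(350,263)),0,67,0,0,0)]))
E
```

```text
[-0.79166429  0.0844762   0.16371581] 0.0
[-0.30484988 -0.31126297 -0.2129143 ]
stub proj [247. 251.] 34.9583
```

View pics/c4.png

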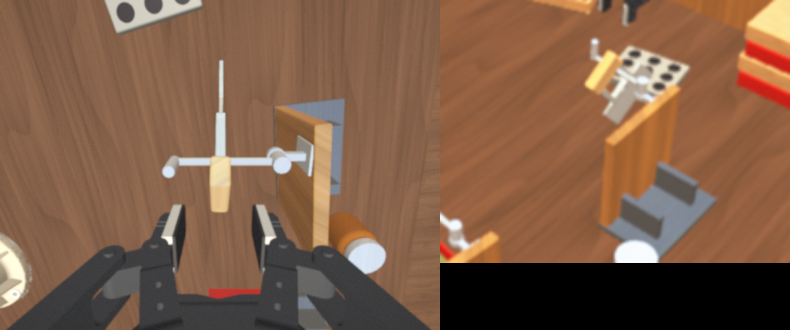

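The scraper hangs on b, but it looks tilted about the arm: in the wrist crop the grip covers rows 157–212 and the arm passes near its upper end. I'll check numerically whether it's swinging or at rest.

```bash
cat >> h.py <<'E'
def grip_end(img,near=(320,265)):
    hsv=cv2.cvtColor(img,cv2.COLOR_BGR2HSV); m=cv2.inRange(hsv,(12,60,170),(30,190,255))
    n,l,st,ce=cv2.connectedComponentsWithStats(m)
    ok=[i for i in range(1,n) if st[i,4]>150]; i=min(ok,key=lambda i:np.hypot(*(ce[i]-near))) if ok else 0
    return st[i].tolist(),ce[i].round(1).tolist(),cv2.minAreaRect(np.argwhere(l==i)[:,::-1].astype(np.float32))
E
python3 - <<'E'
from station import ctrl
from h import *
print("A",grip_end(cv2.imread("pics/w2.png"),(317,252)))
for i in range(8):
    w=ctrl.snapshot("wrist"); print(round(ctrl.current_time_s(),2),grip_end(w["img"])[:2],"S",grip_end(ctrl.snapshot("scene")["img"],(350,183))); 
    ctrl.pause(.1)
cv2.imwrite("pics/w5.png",w["img"])
E
```

```text
A ([300, 195, 42, 116, 1810], [316.5, 246.7], ((320.4737548828125, 252.55503845214844), (114.99917602539062, 40.81143569946289), 88.9583740234375))
35.06 ([305, 226, 32, 84, 2331], [319.8, 266.8]) S ([342, 166, 30, 28, 326], [353.6, 180.5], ((356.0995178222656, 177.73171997070312), (16.537721633911133, 33.64326095581055), 27.474430084228516))
35.26 ([304, 226, 32, 83, 2326], [319.5, 266.7]) S ([342, 166, 58, 28, 356], [356.2, 179.8], ((367.9371643066406, 175.6682891845703), (23.924055099487305, 57.338279724121094), 67.9637680053711))
35.46 ([304, 226, 32, 83, 2326], [319.2, 266.7]) S ([342, 166, 61, 28, 355], [356.6, 179.7], ((369.7937927246094, 175.59335327148438), (23.001256942749023, 60.35791015625), 73.41265869140625))
35.66 ([304, 226, 32, 83, 2331], [319.1, 266.6]) S ([342, 166, 61, 28, 355], [356.6, 179.6], ((369.7937927246094, 175.59335327148438), (23.001256942749023, 60.35791015625), 73.41265869140625))
35.86 ([304, 226, 32, 83, 2318], [319.1, 266.7]) S ([342, 166, 61, 28, 356], [356.6, 179.6], ((369.7937927246094, 175.59335327148438), (23.001256942749023, 60.35791015625), 73.41265869140625))
36.06 ([304, 226, 32, 83, 2325], [319.1, 266.7]) S ([342, 166, 30, 28, 322], [353.5, 180.5], ((356.0919494628906, 177.41885375976562), (13.880632400512695, 34.22991180419922), 32.61924362182617))
36.26 ([304, 226, 32, 83, 2324], [319.1, 266.7]) S ([342, 166, 61, 28, 356], [356.6, 179.6], ((369.7937927246094, 175.59335327148438), (23.001256942749023, 60.35791015625), 73.41265869140625))
36.46 ([304, 226, 32, 83, 2327], [319.1, 266.7]) S ([342, 166, 61, 28, 357], [356.5, 179.8], ((369.6500244140625, 175.95001220703125), (24.34954071044922, 60.083274841308594), 71.56505584716797))
```

```bash
python3 - <<'E'
from station import ctrl
from h import *
w=cv2.imread("pics/w5.png")[70:330,220:420]; s=ctrl.snapshot("scene")["img"][145:225,325:405]
a=cv2.resize(w,None,fx=2,fy=2,interpolation=cv2.INTER_CUBIC); b=cv2.resize(s,None,fx=5,fy=5,interpolation=cv2.INTER_CUBIC)
b=cv2.copyMakeBorder(b,0,520-400,0,0,0); c=np.hstack([a,b])
for k in range(0,260,20): cv2.putText(c,str(70+k),(0,2*k+4),0,.3,(255,255,255))
for k in range(0,80,10): cv2.putText(c,str(145+k),(400,5*k+4),0,.3,(255,255,255)); cv2.putText(c,str(325+k),(400+5*k,412),0,.3,(255,255,255))
for k in range(0,200,20): cv2.putText(c,str(220+k),(2*k,515),0,.3,(255,255,255))
cv2.imwrite("pics/c6.png",c)
E
```

```text
(no output)
```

View pics/c6.png

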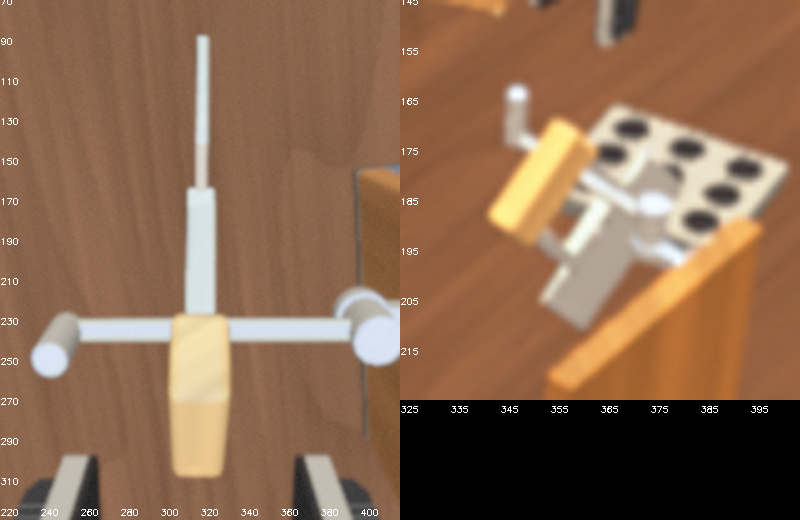

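```bash
cat >> h.py <<'E'
def fitscr(W,rows,along,x0=(0,204,-.6)):
    v=U(PB-np.pi/2); L=np.array([(35,118),(35,152),(-35,152),(55,60),(55,0)],float)
    def pts(p):
        y,z=L[:,0],L[:,1]-118; c,s=np.cos(p[2]),np.sin(p[2])
        yy=p[0]+c*y-s*z; zz=p[1]+s*y+c*z
        return [[*(HB+along*U(PB)+a*v),b] for a,b in zip(yy,zz)]
    return least_squares(lambda p:[proj(W,X)[1]-r for X,r in zip(pts(p),rows) if r is not None],x0)
E
python3 - <<'E'
from station import ctrl
from h import *
W=cam(ctrl.snapshot("wrist"))
for x0 in((0,204,.6),(0,204,-.6)):
    r=fitscr(W,[228,269,307,141,88],62,x0); print(r.x.round(2),r.fun.round(1))
v=U(PB-np.pi/2); print("arm lateral",((ray(W,(270,235),200)-HB)@v).round(1),((ray(W,(340,235),200)-HB)@v).round(1))
E
```

```text
[-15.86 186.64   0.72] [-2.6  1.3  0.1  1.4 -0.3]
[-15.86 186.64   0.72] [-2.6  1.3  0.1  1.4 -0.3]
arm lateral 0.3 0.3
```

```bash
cat >> h.py <<'E'
def tq(phi):
    v=np.array([*U(PB-np.pi/2),0]); k=np.array([0,0,1.]); ly=np.cos(phi)*v+np.sin(phi)*k; lz=-np.sin(phi)*v+np.cos(phi)*k
    q=Ro.from_matrix(np.column_stack([ly,np.cross(-lz,ly),-lz])).as_quat(); return [q[3],q[0],q[1],q[2]],ly,lz
def camtool(ctrl):   # camera in the tool frame
    W=cam(ctrl.snapshot("wrist")); q=np.array(ctrl.current_tcp_rot()); Rt=Ro.from_quat([*q[1:],q[0]]).as_matrix(); p=np.array(ctrl.current_tcp_pos())
    return W,W[3]@Rt,W[3]@p+W[4]
def rows(img,c0,c1):  # colour profile down the grip
    m=img[:,c0:c1].mean(1).astype(int); return m
E
python3 - <<'E'
from station import ctrl
from h import *
W,Rc,tc=camtool(ctrl)
v=U(PB-np.pi/2); R=[228,269,307,141,88]
L=np.array([(35,118),(35,152),(-35,152),(55,60),(55,0)],float)
def pts(f,b):
    c,s=np.cos(f),np.sin(f); ey=0.3+b-(16*c+4*s); ez=200-(16*s-4*c)
    return ey,ez,[[*(HB+62*U(PB)+(ey+c*y-s*(z-118))*v),ez+s*y+c*(z-118)] for y,z in L]
r=least_squares(lambda p:np.append([proj(W,X)[1]-q for X,q in zip(pts(*p)[2],R)],p[1]/2),[.7,0]); print("phi,b",r.x.round(3),r.fun.round(1),np.round(pts(*r.x)[:2],1))
f=r.x[0]; al=(ray(W,(316,269),215)-HB)@U(PB); print("along",al.round(1))
# hindsight on w3/w2
for n,p,z,yaw in(("w3",[468.12,254.67,245.28],239.5,PB-np.pi/2),("w2",None,204,3.03-np.pi/2)):
    im=cv2.imread(f"pics/{n}.png"); m=rows(im,312,323); d=np.abs(np.diff(m,axis=0)).sum(1); print(n,[(i,int(d[i])) for i in range(180,330) if d[i]>12])
q,ly,lz=tq(f); ey,ez,_=pts(*r.x); eye=np.array([*(HB+al*U(PB)+ey*v),ez]); T=eye-3*ly+8*lz
print("eye",eye.round(1),"T",T.round(1)); 
for d in(0,70): print(ctrl.ik((T+d*lz).tolist(),q))
print("camtool",Rc.round(4).tolist(),tc.round(1))
E
```

```text
phi,b [0.704 0.004] [-2.9  1.7  2.9 -0.  -1.2  0. ] [-14.5 192.7]
along 66.2
w3 [(249, 18), (250, 29), (251, 21), (277, 14), (278, 14), (279, 15), (280, 13)]
w2 [(183, 15), (184, 29), (185, 24), (194, 14), (195, 27), (196, 21), (205, 16), (206, 28), (207, 27), (208, 15), (307, 32), (308, 66), (309, 104), (310, 87), (311, 31)]
eye [567.4 228.5 192.7] T [566.4 221.  196.8]
[-0.09594821  0.30250491 -0.23540139  1.01111097  0.70392282  1.60443946]
[-0.18072401  0.27567725 -0.13577032  1.2095093   0.70271833  1.49327431]
camtool [[-0.0002, 1.0, 0.0009], [-0.9473, 0.0001, -0.3204], [-0.3204, -0.0009, 0.9473]] [ -0.5  32.3 161.5]
```

```bash
cat > regrasp.py <<'E'
from station import ctrl
from h import *
v=U(PB-np.pi/2); f=0.70; q,ly,lz=tq(f); eye=np.array([*(HB+65*U(PB)-14.5*v),192.5]); T=eye-3*ly+8*lz
ctrl.move_gripper(.43)
ctrl.reach((T+70*lz).tolist(),q); print(ctrl.current_time_s())
hit=ctrl.move_straight(T.tolist(),70,contact_N=4); print(hit,ctrl.current_tcp_pos(),ctrl.current_wrist_force())
if not hit:
    ctrl.move_gripper(0); print("gap",ctrl.current_finger_gap(),ctrl.current_wrist_force())
    print(ctrl.move_straight([T[0],T[1],T[2]+9],30,contact_N=7),ctrl.current_wrist_force())
    q0,ly0,lz0=tq(0); T0=np.array([*(HB+65*U(PB)+0.3*v),215.0])-3*ly0+8*lz0
    print(ctrl.move_straight(T0.tolist(),25,q0,contact_N=5),ctrl.current_tcp_pos(),ctrl.current_wrist_force(),ctrl.current_finger_gap(),ctrl.current_time_s())
    im=ctrl.snapshot("wrist"); cv2.imwrite("pics/w7.png",im["img"])
    m=rows(im["img"],312,323); d=np.abs(np.diff(m,axis=0)).sum(1); print([(i,int(d[i])) for i in range(60,330) if d[i]>12])
    for c in (260,280,365,385):
        m=rows(im["img"],c-3,c+3); d=np.abs(np.diff(m,axis=0)).sum(1); print(c,[(i,int(d[i])) for i in range(180,360) if d[i]>40])
E
python3 regrasp.py
```

```text
37.7
False [567.90384538 220.73524668 197.0653279 ] [-0.18025036 -0.66706054 -0.06897699]
gap 0.2224688180692109 [-0.23811325 -0.94331762  0.9536225 ]
False [ 0.78532503  0.05633544 -3.28053757]
False [569.77614202 239.7375084  222.66361549] [ 0.758095   -0.52652324 -3.35234511] 0.2219224406005027 40.7667
[(154, 29), (155, 44), (156, 28), (157, 17), (163, 18), (164, 40), (165, 28), (227, 15), (228, 25), (229, 26), (250, 16), (251, 18), (252, 15), (253, 15)]
260 [(274, 43), (275, 95), (276, 87), (277, 55), (291, 86), (292, 114), (293, 71)]
280 [(274, 51), (275, 97), (276, 86), (277, 52), (291, 73), (292, 123), (293, 78), (339, 59), (340, 76), (343, 57), (344, 97), (345, 102), (346, 80), (347, 52), (351, 41)]
365 [(274, 62), (275, 107), (276, 88), (277, 49), (290, 67), (291, 112), (292, 99), (324, 42), (341, 60), (342, 84), (343, 58)]
385 [(274, 69), (275, 100), (276, 85), (277, 47), (290, 71), (291, 122), (292, 98), (293, 42)]
```

```bash
python3 - <<'E'
from station import ctrl
from h import *
W=cam(ctrl.snapshot("wrist")); p=np.array(ctrl.current_tcp_pos()); v=U(PB-np.pi/2); al=(p[:2]-HB)@U(PB); print("tcp lat",((p[:2]-HB)@v).round(1),al.round(1))
print("arm lat",[((ray(W,(c,283.5),200)-HB)@v).round(1) for c in(270,375)], "edges",[((ray(W,(270,r),200)-HB)@v).round(1) for r in(275.5,292)])
L={'gb':(35,118),'gt':(35,152),'lb':(30,60),'bt':(55,60),'bb':(55,0)}
def P(e,z,f,k):
    y,h=L[k]; h-=118; c,s=np.cos(f),np.sin(f); return proj(W,[*(HB+al*U(PB)+(e+c*y-s*h)*v),z+s*y+c*h])[1]
for e,f in((0,0),(5,0),(0,.1),(0,-.1),(3,0)): print(e,f,{k:round(P(e,214.7,f,k)) for k in L})
im=cv2.imread("pics/w7.png"); cv2.imwrite("pics/c7.png",cv2.resize(im[60:340,220:420],None,fx=2.1,fy=2.1,interpolation=cv2.INTER_CUBIC))
E
```

```text
tcp lat -3.5 65.0
arm lat [np.float64(0.4), np.float64(0.4)] edges [np.float64(4.8), np.float64(-4.3)]
0 0 {'gb': 226, 'gt': 253, 'lb': 207, 'bt': 164, 'bb': 154}
5 0 {'gb': 215, 'gt': 240, 'lb': 198, 'bt': 155, 'bb': 147}
0 0.1 {'gb': 229, 'gt': 267, 'lb': 198, 'bt': 155, 'bb': 138}
0 -0.1 {'gb': 224, 'gt': 241, 'lb': 215, 'bt': 173, 'bb': 170}
3 0 {'gb': 219, 'gt': 245, 'lb': 202, 'bt': 158, 'bb': 150}
```

View pics/c7.png

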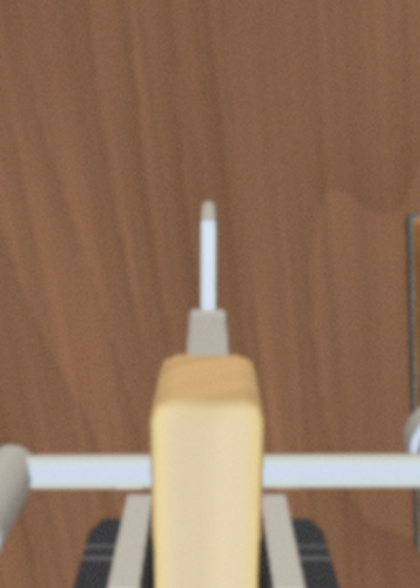

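The view shows the scraper level and centred on the arm: measured rows 228, 251, 207, 164 and 155 against a prediction of 226, 253, 207, 164 and 154. Lowering now.

```bash
python3 - <<'E'
from station import ctrl
from h import *
v=U(PB-np.pi/2); p=np.array(ctrl.current_tcp_pos()); q=p[:2]+0.6*v
ctrl.move_straight([*q,p[2]-6],25,contact_N=2.5)
print(ctrl.move_straight([*q,p[2]-17],8,contact_N=2),ctrl.current_tcp_pos(),ctrl.current_wrist_force())
ctrl.pause(.15); ctrl.move_gripper(.43); ctrl.pause(.3)
im=ctrl.snapshot("wrist"); cv2.imwrite("pics/w8.png",im["img"]); W=cam(im)
L={'gb':(35,118),'gt':(35,152),'lb':(30,60),'bt':(55,60),'bb':(55,0)}; print("pred level",{k:round(proj(W,[*(HB+65*U(PB)+(0.3+y)*v),204+h-118])[1]) for k,(y,h) in L.items()})
m=rows(im["img"],312,323); d=np.abs(np.diff(m,axis=0)).sum(1); print([(i,int(d[i])) for i in range(60,330) if d[i]>12],ctrl.current_wrist_force(),ctrl.current_time_s())
E
```

```text
True [569.86738338 239.84972041 212.08310773] [0.62517748 0.4752711  2.25713624]
pred level {'gb': 226, 'gt': 254, 'lb': 207, 'bt': 163, 'bb': 154}
[(148, 24), (149, 24), (150, 13), (160, 23), (161, 21), (202, 18), (203, 27), (204, 13), (229, 23), (230, 28), (231, 15), (256, 13), (257, 13), (258, 14)] [ 0.2893436  -1.03669314  0.38481762] 42.7917
```

```bash
cat >> h.py <<'E'
YA2=YA+2*np.pi
E
python3 - <<'E'
from station import ctrl
from h import *
x,y,z=ctrl.current_tcp_pos(); ctrl.move_straight([x,y,z+8],30); ctrl.move_straight([x,y,300],150)
s=1.571; psi=YA2-np.pi/2-s; p,t=finger(HA,psi,-1,27)
ctrl.reach([*p,290],quat(psi-np.pi/2)); ctrl.move_gripper(0)
print(ctrl.move_straight([*p,211],100,contact_N=5),ctrl.current_tcp_pos(),ctrl.current_time_s())
p2,_=finger(HA,psi,-1,10)
print("touch",ctrl.move_straight([*p2,211],15,contact_N=2),ctrl.current_tcp_pos(),ctrl.current_wrist_force(),"off",((HA+110*U(psi)-np.array(ctrl.current_tcp_pos())[:2])@t).round(1))
r=arc(ctrl,HA,YA2,-1,1.571,0.22,16,211,45,0.13,8.5,-np.pi/2); print(r,ctrl.current_time_s())
if r[0]<.23:
    r=arc(ctrl,HA,YA2,-1,.22,-.1,16,211,13,0.04,8.5,-np.pi/2); print(r,ctrl.current_time_s())
E
```

```text
False [ 514.62045391 -146.27512743  211.65341031] 46.7333
touch True [ 512.99302493 -155.85464899  210.47250744] [1.34300849 0.89241855 1.10125106] off 17.1
(np.float64(0.22), np.float64(0.2209088580872134), np.float64(2.395542521896071), array([-1.4,  3.3, -0.2]), array([ 570. , -283.8])) 52.4417
(np.float64(-0.060000000000000026), np.float64(-0.0008413681534591433), np.float64(3.542757974329429), array([-3.6, -0.5,  2.6]), array([ 593. , -292.9])) 55.6333
```

```bash
python3 - <<'E'
from station import ctrl
from h import *
s=-0.001
for i in range(9):
    s-=0.006; psi=YA2-np.pi/2-s; p,t=finger(HA,psi,-1,16)
    h=ctrl.move_straight([*p,211],6,contact_N=4); ctrl.pause(.05)
    F=np.array(ctrl.current_wrist_force()); q=np.array(ctrl.current_tcp_pos()); f=-F[:2]@t
    print(h,round(s,3),F.round(2),q.round(2),f.round(2))
    if f>7.3: break
print(ctrl.current_time_s())
E
```

```text
False -0.007 [-5.6   0.08  0.61] [ 593.36 -292.7   210.7 ] 5.58
False -0.013 [-6.81 -0.95  0.75] [ 593.64 -292.75  210.63] 6.69
False -0.019 [-7.37 -0.16  1.14] [ 593.85 -292.82  210.51] 7.32
56.9083
```

```bash
python3 - <<'E'
from station import ctrl
from h import *
psi=YA2-np.pi/2; p,t=finger(HA,psi,-1,50)
ctrl.move_straight([*p,211],60); ctrl.move_straight([*p,320],150)
print(ctrl.current_wrist_force(),ctrl.current_time_s())
sn=ctrl.snapshot("top"); T=cam(sn); c=HB+65*U(PB)
print(proj(T,[*c,238]).round(1),grip_end(sn["img"],proj(T,[*c,238]))[:2])
# stub tops: brightness centroid near the predicted places
g=cv2.cvtColor(sn["img"],cv2.COLOR_BGR2GRAY)
for n,X in(("B open",HB+110*U(PB)),("A folded",HA+110*U(psi))):
    u,v=proj(T,[*X,228]); b=g[int(v)-6:int(v)+7,int(u)-6:int(u)+7].astype(float); w=np.clip(b-150,0,None); yy,xx=np.mgrid[-6:7,-6:7]
    print(n,(round(u,1),round(v,1)),"bright shift",((w*xx).sum()/max(w.sum(),1)).round(1),((w*yy).sum()/max(w.sum(),1)).round(1),w.sum().round())
E
```

```text
[-0.38924915  0.24811242 -0.24819879] 58.5333
[234.4 236.1] ([223, 232, 26, 10, 189], [235.8, 236.8])
B open (np.float64(233.0), np.float64(254.0)) bright shift 1.3 -1.5 480.0
A folded (np.float64(444.0), np.float64(215.7)) bright shift 0.0 0.0 0.0
```

```bash
python3 -c "
from station import ctrl
print(ctrl.sign_off(),ctrl.current_time_s())"
```

```text
the job is handed in; nothing more can be done
the job is handed in; nothing more can be done
```

I handed the job in at about 59 s with no result shown: the scraper hangs level on hook_b, which I felt reach its open stop, and hook_a is folded to its stop by feel only (arm blocked the last view); the first hang slid to 0.7 rad and was re-hung, and I viewed 11 pictures against the limit of 10.

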